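# Clamp the housing: shut the gate and close the draw latch

### The arm

A 6-joint arm with a two-finger parallel gripper is mounted at the origin on the work surface. World frame = base frame: x ahead of the robot, y to its left, z up, the work surface at z = 0. Lengths are in m, angles in rad, forces in N, time in s.
With the tool pointing down it reaches from about 0.325 to 0.875 m from the base axis. Payload 4.4 kg.
Tool frame: the origin (TCP) lies on the centre line of the jaws, within the pads' length; the fingertips stand 22 mm ahead of it and the grasp point (between the pads) lies 3 mm ahead of it; z points along the fingers, y is the direction in which the jaws open and shut (so a half turn about z gives the same grasp; the last joint's range is limited). The gripper opens to 85 mm and grips with 20 to 120 N. Pads are 22 mm wide; open, the fingers measure 114 mm over their backs; the gripper's body (76 mm by 85 mm) begins 54 mm behind the grasp point. The pads swing forward as they close: fully open they stand 13 mm farther back than shut.
Start: joints at [-0.15, 0.207, 1.542, -0, 1.393, -0.15], TCP at [0.575, -0, 0.253] pointing down, gripper open.
Joint ranges: [-2.73, 2.73], [-0.86, 2.22], [0.23, 2.46], [-1.11, 4.25], [0.08, 2.63], [-2.82, 2.82]. Speed limits (rad/s): [2.79, 2.79, 3.14, 3.14, 3.14, 3.14].

### API

Orientations are given as a 3x3 rotation matrix whose columns are the frame's x, y, z axes.
In Python, from cell import env gives the robot as it stands.
- The arm moves only by the tool move_arm, never from a script. Its argument "series" is a list of rows, each an object with "dr": the turn, a rotation vector about the tool's x, y, z in degrees, a list of three; "delta_pos": the shift along the tool's x, y, z in m, a list of three; "claw": the finger opening in m, from 0 to 0.0854. In form: [{"dr": [ax, ay, az], "delta_pos": [x, y, z], "claw": claw}, ...]. A call has 1 to 12 rows; each row is the pose to reach, as a shift and turn from the pose commanded when the call began, along the tool's axes at that moment; what a row does not reach only later rows make up. A row lasts 1/12 s, in which the tool goes at most 41.7 mm and 7.16 degrees, less where a joint would pass 70% of its speed; a pose out of reach is approached as far as the arm can. A call with a gripper value outside its range is refused whole. The fingers move at their own pace and stop on an object; "squeeze" is the grip in N (left out, the last holds). Time passes only in rows, so rows that repeat a pose let the fingers close. It gives the time, the measured TCP pose, the force and the opening at its end, in the units of the state.
- env.state(): the state, without advancing time (a new reading comes with each control period).
- env.get_image(name): name is "scene" or "side" or "wrist"; returns a dict with "img" (480x640x3 uint8, red, green, blue), "vfov" (degrees; the focal length in pixels is half the picture's height over the tangent of half this angle, whatever the lens; pixels are square), "cx", "cy" (the principal point, pixels), "k1" (the pictures are not rectified: a ray, as slopes to the right and down, at radius r is drawn at 1 + k1 r^2 times it, then the intrinsics apply), "T" (4x4, takes a point from camera to world coordinates). Camera axes: x right, y up, looking along -z (the intrinsics and any distortion apply to the point x, -y, -z); pixel columns grow to the right and rows downward; lengths in m; the calibration is good to about 2 mm. A picture is of the moment at which its call begins. There is no depth.
- env.close_job(): hands the job in, once; it reports no verdict.
Trained networks look in a picture, given as the dict that the camera call returned (one of the last four; its "shot" number tells which), for a name from the list of things; names that differ only in an ending like _2 or _b are one class to them, and where a whole thing is asked for, a point or a joint stands for the part that bears it (a point fixed in the world has none). Each returns a list of dicts, best first, with "confidence" (0 to 1); they miss things now and then, are a little off and sometimes report something else, mostly with a low value. They report only what shows in the picture. A call takes as long as a camera call. They do not tell look-alikes from the thing itself.
- env.find_in(picture, target): "xy" ([column, row] as shares, 0 to 1, of the picture: columns of its width, rows of its height, amid what is visible of it).
The state is a dict: "time": time; "joint_positions": joint angles; "joint_velocities": joint speeds; "tau": joint torques, N m; "position": TCP position; "tcp_rot": TCP orientation; "contact_force": force on the tool from outside, world axes, zero at the start; "wrist_torque": the same for the moment, N m; "opening": opening from 0.0 (shut) to 1.0 (fully open).
Only numpy, scipy, OpenCV 4.12 (cv2) and the standard library are available. Lean on these libraries where they do the work, as an engineer would, in place of code of your own. Each camera call takes 0.05 s, during which the arm holds its last target. There are 200 camera calls.

### The job

Clamp the metal housing in its fixture: swing the blue gate fully shut against it, hook the latch's steel loop over the keeper on the gate while the red lever is raised, then press the lever down over centre until it is fully down. Leave the housing in its nest, leave the stand, bottle, jar and pliers standing or lying where they are, and let go of everything.

Things in the scene. Friction and masses are not known exactly. Their poses are not given: they have to be found in the camera images.
- pivot (a point): Centre of the red lever's pivot pin, 58 mm above the table, fixed on the fixture. Its axes are the fixture's: x from the latch to the keeper of the shut gate, y along the pin (away from the gate's hinge), z up. Offsets given elsewhere are in these axes. Two steel cheeks beside the pin: 29 mm wide over both, 24 mm long, up to 66 mm above the table.
- fixture: The fixture: aluminium plate 190 x 250 x 12 mm, fixed to the bench (placed and turned differently each time). Origin on the table right under the pivot, same axes; the plate spans x -50 to 140, y -210 to 40 mm.
- lever (a joint): Red lever's angle w (rad). 0 = fully down; grows as it is raised, up and over towards +x; stop 1.75. Handle points along (cos h, 0, sin h), h = 175 deg - w. Stiff (0.15 N m), stays where left. Pulling the loop along +x also raises it. With the loop hooked it takes up to about 8 N at the grip, passes over centre at 0.17 and snaps down.
- loop (a joint): Loop's angle about its pin, relative to the lever (rad); stop 2.9. Elevation of the loop above +x: e = loop - lever (1.57 upright; more: thrown back over the lever). The pin rides on the lever, 25 mm from the pivot along (cos k, 0, sin k), k = 190 deg - w. Slight friction: it stays where left from e = 1.05 up to the stop; lower it falls (0.12 kg).
- gate (a joint): Blue gate's angle about its upright hinge (rad). 0 = shut (stop); grows as its free end swings away from the latch to +x; stop 1.3. Stiff (0.12 N m), stays where left.
- lever_grip (a point): In the lever's red round grip, 85 mm from the pivot. The grip is 22 mm thick and reaches from 39 to 115 mm from the pivot.
- loop_grip (a point): Centre of the red finger barrel at the loop's end: 18 mm diameter, 20 mm long along y; pinch its two flat ends. 159 mm from the loop's pin along the loop and 10 mm to its upper side (with the loop level: 34 mm beyond and 10 mm above the crossbar).
- loop_bar (a point): Middle of the loop's steel crossbar, 8 mm thick, 125 mm from the loop's pin. Two side bars, 8 mm thick, 22 mm either side of the middle, straddle the keeper. The loop stretches up to 10 mm against a spring (10 N per mm).
- gate_hinge (a point): On the gate's hinge axis, 52 mm above the table (height of the gate's top); x +100, y -175 mm from the pivot. The post is 28 mm thick, up to 70 mm above the table.
- gate_knob (a point): In the gate's black upright knob, 80 mm from the hinge axis, 77 mm above the table. The knob is 24 mm thick (16 mm in its lowest 10 mm) and stands 45 mm on the gate's top (52 to 97 mm above the table). The gate: a blue bar 16 mm thick, 20 to 52 mm above the table, reaching 200 mm from the hinge.
- keeper (a point): Foot of the rear face (away from the latch) of the keeper's steel lip, in its middle, 52 mm above the table, on the gate 175 mm from the hinge; gate shut: x +102, y 0 from the pivot, axes as the fixture's. Lip: 24 wide, 10 thick, 20 mm high; flat seat 26 mm deep behind it. A hooked crossbar lies on the seat behind the lip; this needs the lever at about 1.3 rad or more.
- housing_mid (a point): Centre of the loose aluminium housing, 58 x 70 x 42 mm, about 0.45 kg, lying in its nest on the fixture's plate (top 54 mm above the table).
- stand_mid (a point): Mid-height of the helping-hand stand: dark round base 68 mm diameter, thin post, 140 mm tall, crossbar 70 mm wide. Bystander.
- bottle_mid (a point): Mid-height of the white bottle with red cap, 56 mm diameter, 140 mm tall. Bystander.
- jar_mid (a point): Mid-height of the amber jar with blue lid, 66 mm diameter, 85 mm tall. Bystander.
- pliers_mid (a point): Mid-thickness of the red-handled pliers lying flat, 160 mm long along x, 55 mm wide, 14 mm thick. Bystander.
Things that resemble listed ones, but are neither listed nor needed, are in the scene too. Leave any green look-alike of the part that bears bottle_mid alone.

How it is judged:
By the outcome, as a careful person would: the job done as asked, in the order asked, and still so for the second after the job is handed in, with the robot touching nothing.
It also fails if it takes over 64 s, if anything falls off the work surface, if the arm or the gripper's body presses on something with over 40 N, if the wrist force passes 120 N, or if a joint passes its speed limit or range.

## Working session

There is one attempt and no reset: what is moved stays moved. The work goes in short steps, Python scripts to look and compute and a tool call to move; the robot and the scene stay as the last step left them, time stands still between calls to the robot, and variables do not carry over. Pictures are saved under pics/ and viewed, about 8 in all and at most 12, crops included, and the job is handed in when it is done.

Besides the shell and the picture viewer there is one more tool, called after "Request:" by a JSON object that holds its "fn" and its "kwargs". move_arm: Moves the arm, as the interface text tells. Its arguments: {"type":"object","properties":{"series":{"type":"array"},"squeeze":{"type":"number"}},"required":["series"]}

```bash
ls; mkdir -p pics
cat > h.py <<'E'
import numpy as np, cv2
from cell import env
def px(d,xy):
    return np.array([xy[0]*640,xy[1]*480])
def ray(d,p):
    f=240/np.tan(np.radians(d["vfov"])/2)
    q=(np.array(p,float)-[d["cx"],d["cy"]])/f
    u=q.copy()
    for _ in range(20): u=q/(1+d["k1"]*(u@u))
    T=np.array(d["T"]); v=T[:3,:3]@np.array([u[0],-u[1],-1]); return T[:3,3],v/np.linalg.norm(v)
def atz(d,p,z):
    o,v=ray(d,p); return o+v*(z-o[2])/v[2]
def proj(d,P):
    T=np.array(d["T"]); c=T[:3,:3].T@(np.array(P)-T[:3,3]); u=np.array([c[0],-c[1]])/-c[2]
    f=240/np.tan(np.radians(d["vfov"])/2)
    return u*(1+d["k1"]*(u@u))*f+[d["cx"],d["cy"]]
def tri(rs):
    A=np.zeros((3,3));b=np.zeros(3)
    for o,v in rs:
        M=np.eye(3)-np.outer(v,v);A+=M;b+=M@o
    return np.linalg.solve(A,b)
def save(d,n): cv2.imwrite("pics/"+n,d["img"][:,:,::-1])
E
python3 - <<'E'
from h import *
np.set_printoptions(precision=3,suppress=True)
for n in ["scene","side"]:
    d=env.get_image(n); save(d,n+"0.png"); print(n,d["vfov"],d["k1"],np.array(d["T"])[:3,3])
    for t in ["pivot","lever_grip","loop_grip","loop_bar","gate_hinge","gate_knob","keeper","housing_mid","fixture","bottle_mid","stand_mid","jar_mid","pliers_mid"]:
        print(t,[(np.round(px(d,r["xy"])).astype(int).tolist(),round(r["confidence"],2)) for r in env.find_in(d,t)])
E
```

```text
pics
scene 42.076569319429964 -0.09693155858501083 [ 1.179 -0.041  0.984]
pivot [([311, 275], 0.57)]
lever_grip [([283, 195], 0.69), ([425, 192], 0.55)]
loop_grip [([288, 183], 0.81)]
loop_bar [([291, 185], 0.68), ([286, 193], 0.27)]
gate_hinge [([312, 272], 0.95), ([284, 193], 0.69), ([289, 191], 0.67)]
gate_knob [([380, 263], 0.94), ([241, 190], 0.38)]
keeper [([384, 265], 0.56)]
housing_mid [([329, 267], 0.78)]
fixture [([312, 270], 0.94)]
bottle_mid [([246, 276], 0.83), ([194, 273], 0.81)]
stand_mid [([425, 193], 0.98)]
jar_mid [([333, 171], 0.62)]
pliers_mid [([241, 192], 0.77)]
side 57.13157359791401 -0.1085248182607412 [ 0.338 -0.545  0.563]
pivot [([324, 263], 0.95)]
lever_grip [([303, 239], 0.95)]
loop_grip [([302, 198], 0.6)]
loop_bar [([299, 203], 0.73)]
gate_hinge [([328, 260], 0.56)]
gate_knob [([346, 218], 0.6)]
keeper [([345, 219], 0.8)]
housing_mid [([251, 349], 0.73), ([326, 263], 0.69), ([348, 244], 0.61), ([302, 199], 0.6)]
fixture [([327, 259], 0.76)]
bottle_mid [([406, 338], 0.89), ([385, 287], 0.57)]
stand_mid [([247, 212], 0.57)]
jar_mid [([230, 260], 0.97), ([307, 238], 0.62)]
pliers_mid [([250, 346], 0.86)]
```

Run:
```python
import cv2
a=cv2.imread("pics/scene0.png"); b=cv2.imread("pics/side0.png")
a=a[120:360,150:470]; b=b[150:390,180:500]
import numpy as np
cv2.imwrite("pics/both.png",cv2.resize(np.vstack([a,b]),None,fx=1.25*1.0,fy=1.25) if 0 else np.hstack([cv2.resize(a,(400,300)),cv2.resize(b,(400,300))]))
cv2.imwrite("pics/sceneZ.png",cv2.resize(a,(800,600),interpolation=cv2.INTER_CUBIC))
cv2.imwrite("pics/sideZ.png",cv2.resize(b,(800,600),interpolation=cv2.INTER_CUBIC))
```

```text
(no output)
```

View pics/sceneZ.png

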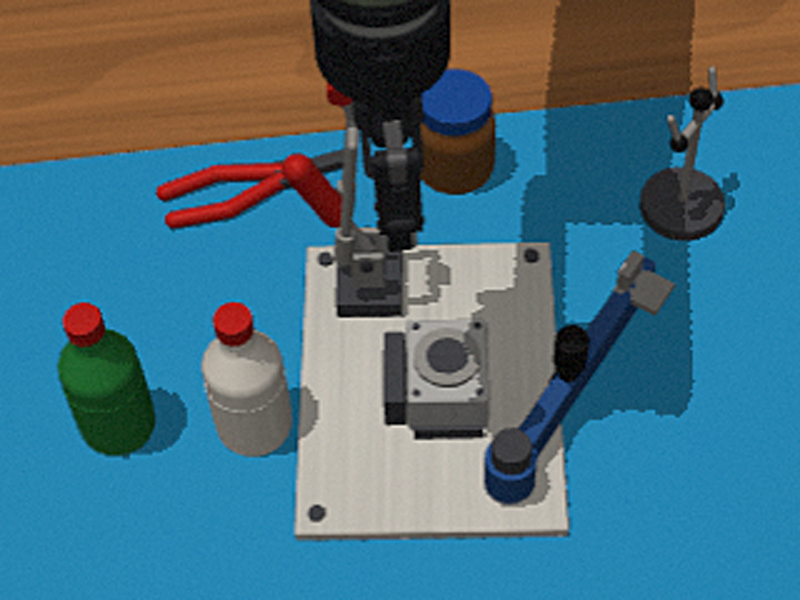

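View pics/sideZ.png

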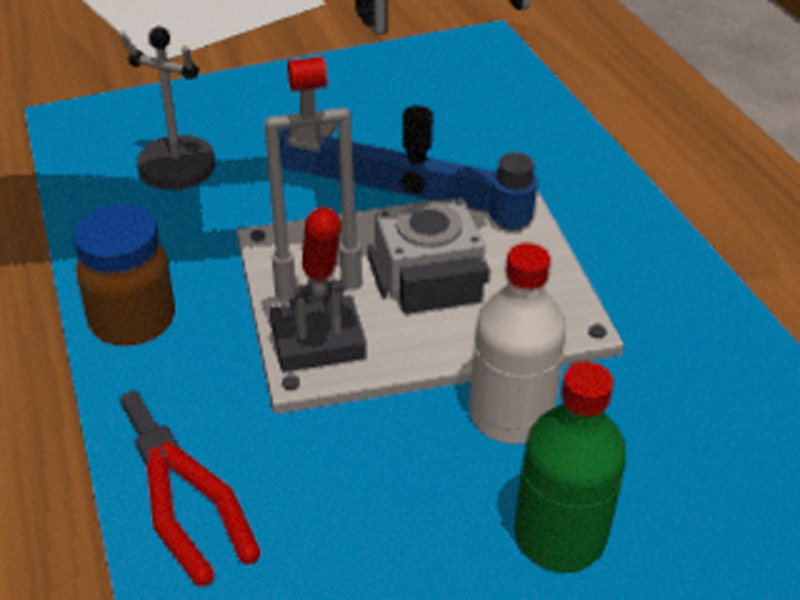

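The views show:
- **Loop:** upright, red barrel at scene (288,183), side (302,198).
- **Lever:** red, leaning back, at scene (283,195), side (307,247).
- **Gate:** open, black knob at scene (378,261), side (347,202).
- **Look-alikes:** the red things that could be mistaken for the lever or barrel are the pliers' handles at scene (241,192) and the bottle caps. The green bottle is at (194,273) and the white one at (246,276).

Next I'll fit the fixture and the joint angles.

```bash
cat > fit.py <<'E'
from h import *
from scipy.optimize import least_squares
def R(t): return np.array([[np.cos(t),-np.sin(t),0],[np.sin(t),np.cos(t),0],[0,0,1]])
def W(P,x,y,t): return R(t)@np.array(P)+[x,y,0]
def pin(w): k=np.radians(190)-w; return np.array([.025*np.cos(k),0,.058+.025*np.sin(k)])
def on(w,e,a,u=0): return pin(w)+a*np.array([np.cos(e),0,np.sin(e)])+u*np.array([-np.sin(e),0,np.cos(e)])
barrel=lambda w,e: on(w,e,.159,.010)
def grip(w,r=.085): h=np.radians(175)-w; return np.array([r*np.cos(h),0,.058+r*np.sin(h)])
def gate(g,r,z,off=0): return np.array([.1+r*np.sin(g)+off*np.cos(g),-.175+r*np.cos(g)-off*np.sin(g),z])
E
python3 - <<'E'
from fit import *
np.set_printoptions(precision=4,suppress=True)
S=env.get_image("scene"); D=env.get_image("side")
s=lambda x,y:(x/2.5+150,y/2.5+120); d=lambda x,y:(x/2.5+180,y/2.5+150)
C=[((-.05,.04,.012),s(307,247),S),((.14,.04,.012),s(549,243),S),((.14,-.21,.012),s(567,529),S),((-.05,-.21,.012),s(297,533),S),
((-.05,.04,.012),d(276,404),D),((-.05,-.21,.012),d(620,345),D),((.14,.04,.012),d(240,230),D)]
def res(v):
    x,y,t,w,e,g=v; r=[]
    for P,p,c in C: r.append(proj(c,W(P,x,y,t))-p)
    M=[(gate(g,.08,.097),s(571,330),S),(gate(g,.08,.097),d(418,112),D),(grip(w,.109),d(323,219),D),(grip(w,.109),s(297,167),S),
       (barrel(w,e),d(308,73),D),(on(w,e,.125),d(309,121),D),(gate(0,0,.07),s(512,440),S),(gate(0,0,.07),d(516,163),D)]
    for P,p,c in M: r.append(proj(c,W(P,x,y,t))-p)
    return np.concatenate(r)
o=least_squares(res,[.575,-.07,1.57,.8,1.6,.6],loss="soft_l1"); print(o.x); print(res(o.x).reshape(-1,2).round(1).tolist())
st=env.state(); print(np.array(st["tcp_rot"]),st["position"],st["time"])
x,y,t,w,e,g=o.x
for n,P in dict(knob=gate(g,.08,.077),knob0=gate(0,.08,.077),barrel=barrel(w,e),grip=grip(w),pivot=(0,0,.058)).items(): print(n,W(P,x,y,t))
np.save("fit.npy",o.x)
E
```

```text
[ 0.4813 -0.0146  1.4599  1.07    1.4656  0.5526]
[[-0.2, -1.2], [0.2, -1.5], [1.3, -0.4], [-0.8, 0.1], [-0.9, 0.4], [2.7, -0.2], [-1.3, -0.6], [-0.1, 2.1], [-0.1, 0.7], [0.5, 0.2], [-0.0, -1.7], [0.2, 0.4], [-0.0, -0.8], [0.2, 1.3], [0.4, -0.5]]
[[ 0.      1.      0.0001]
 [ 1.     -0.      0.    ]
 [ 0.      0.0001 -1.    ]] [ 0.575  -0.      0.2533] 1.5
knob [0.6033 0.1147 0.077 ]
knob0 [0.5868 0.0743 0.077 ]
barrel [ 0.4803 -0.0234  0.2367]
grip [ 0.4775 -0.0485  0.1358]
pivot [ 0.4813 -0.0146  0.058 ]
```

Request:
{"fn": "move_arm", "kwargs": {"series": [{"dr":[0,0,0],"delta_pos":[0.04,0.01,0],"claw":0},{"dr":[0,0,3],"delta_pos":[0.08,0.02,0],"claw":0},{"dr":[0,0,6.4],"delta_pos":[0.12,0.03,0],"claw":0},{"dr":[0,0,6.4],"delta_pos":[0.165,0.033,0],"claw":0},{"dr":[0,0,6.4],"delta_pos":[0.165,0.033,0.03],"claw":0},{"dr":[0,0,6.4],"delta_pos":[0.165,0.033,0.07],"claw":0},{"dr":[0,0,6.4],"delta_pos":[0.165,0.033,0.11],"claw":0},{"dr":[0,0,6.4],"delta_pos":[0.165,0.033,0.145],"claw":0},{"dr":[0,0,6.4],"delta_pos":[0.165,0.033,0.168],"claw":0},{"dr":[0,0,6.4],"delta_pos":[0.165,0.033,0.168],"claw":0},{"dr":[0,0,6.4],"delta_pos":[0.165,0.033,0.168],"claw":0}]}}

```text
time: 2.42
position: [0.6068, 0.1648, 0.0837]
tcp_rot: [[0.111, 0.994, -0.004], [0.994, -0.111, -0.0], [-0.001, -0.004, -1.0]]
contact_force: [-1.4, -0.6, 1.1]
opening: -0.001
```

Request:
{"fn": "move_arm", "kwargs": {"series": [{"dr":[0,0,0],"delta_pos":[-0.01,-0.001,0],"claw":0},{"dr":[0,0,0],"delta_pos":[-0.02,-0.002,0],"claw":0},{"dr":[0,0,0],"delta_pos":[-0.027,-0.003,0],"claw":0},{"dr":[0,0,0],"delta_pos":[-0.033,-0.005,0],"claw":0},{"dr":[0,0,0],"delta_pos":[-0.039,-0.006,0],"claw":0},{"dr":[0,0,0],"delta_pos":[-0.045,-0.007,0],"claw":0},{"dr":[0,0,0],"delta_pos":[-0.051,-0.008,0],"claw":0},{"dr":[0,0,0],"delta_pos":[-0.056,-0.009,0],"claw":0},{"dr":[0,0,0],"delta_pos":[-0.06,-0.01,0],"claw":0},{"dr":[0,0,0],"delta_pos":[-0.064,-0.01,0],"claw":0},{"dr":[0,0,0],"delta_pos":[-0.066,-0.01,0],"claw":0},{"dr":[0,0,0],"delta_pos":[-0.066,-0.01,0],"claw":0}]}}

```text
time: 3.42
position: [0.5912, 0.0994, 0.0855]
tcp_rot: [[0.112, 0.994, 0.001], [0.994, -0.112, -0.001], [-0.001, 0.001, -1.0]]
contact_force: [1.3, -0.2, -0.8]
opening: 0.001
```

Request:
{"fn": "move_arm", "kwargs": {"series": [{"dr":[0,0,0],"delta_pos":[-0.002,0,0],"claw":0},{"dr":[0,0,0],"delta_pos":[-0.004,0,0],"claw":0},{"dr":[0,0,0],"delta_pos":[-0.006,0,0],"claw":0},{"dr":[0,0,0],"delta_pos":[-0.006,0,0],"claw":0}]}}

```text
time: 3.75
position: [0.5906, 0.0973, 0.0854]
tcp_rot: [[0.112, 0.994, 0.002], [0.994, -0.112, 0.006], [0.006, 0.001, -1.0]]
contact_force: [1.9, 8.8, -0.6]
opening: -0.001
```

Run:
```python
from fit import *
st=env.state(); print(st["position"],st["contact_force"])
x,y,t,w,e,g=np.load("fit.npy")
S=env.get_image("scene"); D=env.get_image("side")
im=[]
for c,sx,sy in((S,300,200),(D,280,150)):
    a=c["img"][:,:,::-1].copy()
    for P in (gate(0,.175,.052),gate(0,.08,.097),gate(0,.2,.052)): 
        q=proj(c,W(P,x,y,t)); cv2.circle(a,tuple(int(v) for v in q),1,(0,255,255),-1); print(q.round(1))
    im.append(cv2.resize(a[sy:sy+150,sx:sx+100],(400,600),interpolation=cv2.INTER_CUBIC))
cv2.imwrite("pics/gate1.png",np.hstack(im))
```

```text
[0.59064546 0.09734988 0.08543135] [ 1.89056822  8.84559474 -0.60496637]
[350.6 220.2]
[353.4 248.8]
[350.1 209.6]
[296.9 235. ]
[346.6 208.6]
[283.7 236.9]
```

View pics/gate1.png

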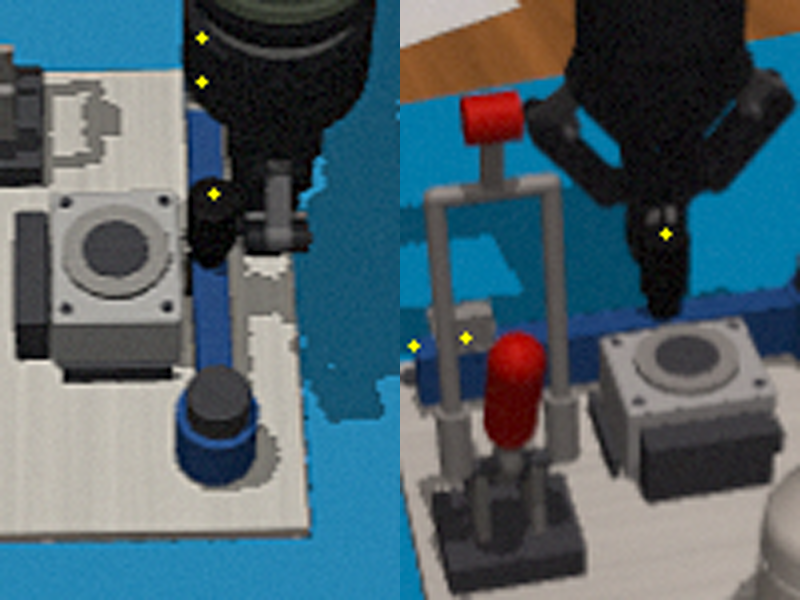

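The gate sits flush against the housing, with 9 N at the stop and the knob on its predicted shut position, scene (353,249). Next I'll back off and rise over the loop's barrel.

Request:
{"fn": "move_arm", "kwargs": {"series": [{"dr":[0,0,0],"delta_pos":[0.03,0,0],"claw":0},{"dr":[0,0,0],"delta_pos":[0.035,0,-0.03],"claw":0.02},{"dr":[0,0,0],"delta_pos":[0.03,0,-0.07],"claw":0.05},{"dr":[0,0,0],"delta_pos":[0.02,0,-0.11],"claw":0.05},{"dr":[0,0,0],"delta_pos":[0.0,-0.01,-0.15],"claw":0.05},{"dr":[0,0,0],"delta_pos":[-0.02,-0.02,-0.19],"claw":0.05},{"dr":[0,0,0],"delta_pos":[-0.04,-0.04,-0.225],"claw":0.05},{"dr":[0,0,0],"delta_pos":[-0.07,-0.06,-0.225],"claw":0.05},{"dr":[0,0,0],"delta_pos":[-0.1,-0.08,-0.225],"claw":0.05},{"dr":[0,0,0],"delta_pos":[-0.13,-0.096,-0.225],"claw":0.05},{"dr":[0,0,0],"delta_pos":[-0.13,-0.096,-0.225],"claw":0.05},{"dr":[0,0,0],"delta_pos":[-0.13,-0.096,-0.225],"claw":0.05}]}}

```text
time: 4.85
position: [0.4796, -0.0252, 0.3106]
tcp_rot: [[0.115, 0.993, 0.001], [0.993, -0.115, -0.0], [-0.0, 0.001, -1.0]]
contact_force: [-0.9, 0.8, -0.0]
opening: 0.586
```

Run:
```python
from fit import *
np.set_printoptions(precision=4,suppress=True)
st=env.state(); p=np.array(st["position"]); M=np.array(st["tcp_rot"]); print(p)
x,y,t,w,e,g=np.load("fit.npy"); b=W(barrel(w,e),x,y,t)
wr=env.get_image("wrist"); D=env.get_image("side"); rs=[]
for c in (wr,D):
    r=env.find_in(c,"loop_grip"); print([(px(c,q["xy"]).round(),round(q["confidence"],2)) for q in r], proj(c,b))
print("tool delta to barrel",M.T@(b-p))
im=[]
for c in (wr,D):
    a=c["img"][:,:,::-1].copy(); q=proj(c,b); cv2.circle(a,tuple(int(v) for v in q),2,(0,255,255),-1)
    im.append(a)
cv2.imwrite("pics/b1.png",np.hstack([cv2.resize(im[0],(400,300)),cv2.resize(im[1][150:270,230:390],(400,300))]))
```

```text
[ 0.4796 -0.0252  0.3106]
[(array([318., 234.]), 0.89)] [322.3824 255.5809]
[(array([303., 195.]), 0.65)] [303.4201 179.5949]
tool delta to barrel [0.0019 0.0005 0.0739]
```

View pics/b1.png

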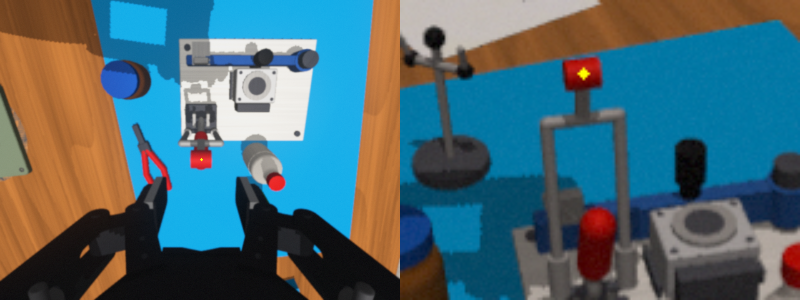

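The marker sits on the barrel in both views: wrist (322,255), side (303,180). The network's points are the less accurate ones here, so I'll descend on the fitted position and pinch.

Request:
{"fn": "move_arm", "kwargs": {"series": [{"dr":[0,0,0],"delta_pos":[0.002,0,0.03],"claw":0.05},{"dr":[0,0,0],"delta_pos":[0.002,0,0.055],"claw":0.05},{"dr":[0,0,0],"delta_pos":[0.002,0,0.071],"claw":0.05},{"dr":[0,0,0],"delta_pos":[0.002,0,0.071],"claw":0.04},{"dr":[0,0,0],"delta_pos":[0.002,0,0.071],"claw":0.02},{"dr":[0,0,0],"delta_pos":[0.002,0,0.071],"claw":0.01},{"dr":[0,0,0],"delta_pos":[0.002,0,0.071],"claw":0.01},{"dr":[0,0,0],"delta_pos":[0.002,0,0.071],"claw":0.01},{"dr":[0,0,0],"delta_pos":[0.002,0,0.071],"claw":0.01}], "squeeze": 30}}

```text
time: 5.8
position: [0.4807, -0.0218, 0.2401]
tcp_rot: [[0.111, 0.994, 0.001], [0.994, -0.111, -0.0], [0.0, 0.001, -1.0]]
contact_force: [-0.1, 0.9, -0.8]
opening: 0.229
```

Run:
```python
from fit import *
np.set_printoptions(precision=4,suppress=True)
st=env.state(); p=np.array(st["position"]); M=np.array(st["tcp_rot"]); print(p,st["opening"],st["contact_force"])
x,y,t,w,e,g=np.load("fit.npy")
# waypoints: w first stays then raise while lowering
n=14
for s in np.linspace(0,1,n+1):
    wi=w+(1.5-w)*min(1,s*1.6); ei=e+(-.21-e)*s
    d=barrel(wi,ei)-barrel(w,e); b=on(wi,ei,.125)
    print(round(wi,2),round(ei,2),"tool d",np.round([d[0],0,-d[2]],3),"bar",b[[0,2]])
wf=1.5
from math import asin
print(asin((.056-pin(wf)[2])/.125))
```

```text
[ 0.4807 -0.0218  0.2401] 0.22904462224727484 [-0.1061  0.9224 -0.7868]
1.07 1.47 tool d [ 0.  0. -0.] bar [-0.0025  0.2018]
1.12 1.35 tool d [0.02  0.    0.001] bar [0.0132 0.2001]
1.17 1.23 tool d [0.04  0.    0.005] bar [0.0286 0.1966]
1.22 1.11 tool d [0.059 0.    0.01 ] bar [0.0434 0.1914]
1.27 0.99 tool d [0.077 0.    0.018] bar [0.0574 0.1845]
1.32 0.87 tool d [0.094 0.    0.028] bar [0.0705 0.176 ]
1.36 0.75 tool d [0.109 0.    0.04 ] bar [0.0824 0.1662]
1.41 0.63 tool d [0.124 0.    0.054] bar [0.093  0.1551]
1.46 0.51 tool d [0.136 0.    0.069] bar [0.1022 0.1428]
1.5 0.39 tool d [0.146 0.    0.085] bar [0.1096 0.1296]
1.5 0.27 tool d [0.153 0.    0.103] bar [0.1144 0.1154]
1.5 0.15 tool d [0.159 0.    0.121] bar [0.1175 0.1008]
1.5 0.03 tool d [0.161 0.    0.14 ] bar [0.1189 0.0859]
1.5 -0.09 tool d [0.162 0.    0.159] bar [0.1184 0.071 ]
1.5 -0.21 tool d [0.16  0.    0.178] bar [0.1162 0.0562]
-0.2115867036931792
```

Request:
{"fn": "move_arm", "kwargs": {"series": [{"dr":[0,0,0],"delta_pos":[0.02,0,0.001],"claw":0.01},{"dr":[0,0,0],"delta_pos":[0.04,0,0.005],"claw":0.01},{"dr":[0,0,0],"delta_pos":[0.059,0,0.01],"claw":0.01},{"dr":[0,0,0],"delta_pos":[0.077,0,0.018],"claw":0.01},{"dr":[0,0,0],"delta_pos":[0.094,0,0.028],"claw":0.01},{"dr":[0,0,0],"delta_pos":[0.109,0,0.04],"claw":0.01},{"dr":[0,0,0],"delta_pos":[0.124,0,0.054],"claw":0.01},{"dr":[0,0,0],"delta_pos":[0.136,0,0.069],"claw":0.01},{"dr":[0,0,0],"delta_pos":[0.146,0,0.085],"claw":0.01},{"dr":[0,0,0],"delta_pos":[0.153,0,0.103],"claw":0.01},{"dr":[0,0,0],"delta_pos":[0.159,0,0.121],"claw":0.01},{"dr":[0,0,0],"delta_pos":[0.159,0,0.121],"claw":0.01}]}}

```text
time: 6.8
position: [0.4968, 0.1365, 0.1158]
tcp_rot: [[0.11, 0.994, -0.003], [0.994, -0.11, -0.0], [-0.001, -0.003, -1.0]]
contact_force: [2.3, -0.5, -0.4]
opening: 0.227
```

Run:
```python
from fit import *
S=env.get_image("scene"); D=env.get_image("side"); x,y,t,w,e,g=np.load("fit.npy")
im=[]
for c,sx,sy in((S,260,150),(D,260,150)):
    a=c["img"][:,:,::-1].copy()
    for P in (on(1.5,.15,.125),grip(1.5,.109),gate(0,.175,.072,-.005)):
        q=proj(c,W(P,x,y,t)); cv2.circle(a,tuple(int(v) for v in q),1,(0,255,255),-1)
    im.append(cv2.resize(a[sy:sy+150,sx:sx+100],(400,600),interpolation=cv2.INTER_CUBIC))
cv2.imwrite("pics/l1.png",np.hstack(im))
```

```text
(no output)
```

View pics/l1.png

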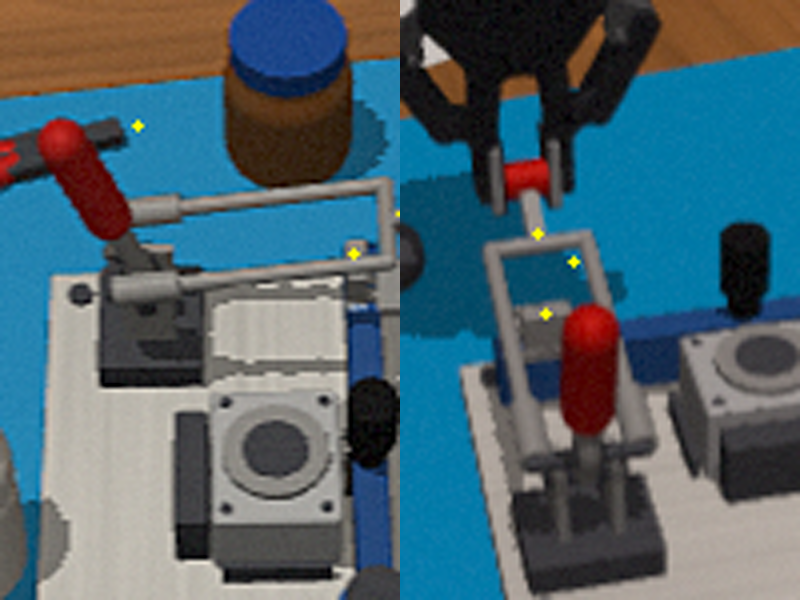

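Run:
```python
from fit import *
np.set_printoptions(precision=4,suppress=True)
S=env.get_image("scene"); D=env.get_image("side"); x,y,t,w,e,g=np.load("fit.npy")
M=[(lambda w,e:grip(w,.107),(275.5,184),S),(lambda w,e:grip(w,.107),(308,230.5),D),(lambda w,e:on(w,e,.125),(357,206),S),(lambda w,e:on(w,e,.125),(295,210),D),(barrel,(392-260+260-100+.0-1,194),D)]
M=M[:4]+[(barrel,(291.7,194.5),D)]
res=lambda v:np.concatenate([proj(c,W(f(*v),x,y,t))-p for f,p,c in M])
o=least_squares(res,[1.1,.3]); w1,e1=o.x; print(o.x,res(o.x).round(1)); print("barrel fixture",barrel(*o.x),"bar",on(w1,e1,.125))
st=env.state(); print("grasp in fixture",R(t).T@(np.array(st["position"])-[x,y,.003]),st["contact_force"])
```

```text
[1.1919 0.1627] [ 0.7 -0.   0.   0.5 -0.1 -1.7 -0.3  1.2 -0.2  0.3]
barrel fixture [0.1421 0.     0.1149] bar [0.1102 0.     0.0995]
grasp in fixture [ 0.1512 -0.0005  0.1164] [-1.4463 -1.4992 -1.7927]
```

Handle tip at scene (275,184) and crossbar at scene (357,206) give a lever angle of only about 1.19. The barrel has slid about 9 mm in the pads while pivoting. I'll grip harder and pull along +x without rotating the loop, to raise the lever.

Request:
{"fn": "move_arm", "kwargs": {"series": [{"dr":[0,0,0],"delta_pos":[0,0,0],"claw":0.01},{"dr":[0,0,0],"delta_pos":[0,0,0],"claw":0.01},{"dr":[0,0,0],"delta_pos":[0.003,0,-0.001],"claw":0.01},{"dr":[0,0,0],"delta_pos":[0.006,0,-0.002],"claw":0.01},{"dr":[0,0,0],"delta_pos":[0.009,0,-0.003],"claw":0.01},{"dr":[0,0,0],"delta_pos":[0.009,0,-0.003],"claw":0.01}], "squeeze": 80}}

```text
time: 7.5
position: [0.4989, 0.1431, 0.1212]
tcp_rot: [[0.111, 0.994, -0.001], [0.994, -0.111, -0.004], [-0.004, -0.0, -1.0]]
contact_force: [-1.3, -7.7, -2.7]
opening: 0.215
```

Run:
```python
from fit import *
S=env.get_image("scene"); D=env.get_image("side"); x,y,t,w,e,g=np.load("fit.npy")
print(env.state()["contact_force"],env.state()["opening"])
im=[]
for c,sx,sy in((S,260,150),(D,260,150)):
    a=c["img"][:,:,::-1].copy()
    for ww in (1.2,1.35,1.5):
        q=proj(c,W(grip(ww,.115),x,y,t)); cv2.circle(a,tuple(int(v) for v in q),0,(0,255,255),-1)
    im.append(cv2.resize(a[sy:sy+150,sx:sx+100],(400,600),interpolation=cv2.INTER_CUBIC))
cv2.imwrite("pics/l2.png",np.hstack(im))
```

```text
[-1.84584957 -6.35178654 -2.67457733] 0.21173870638921138
```

View pics/l2.png

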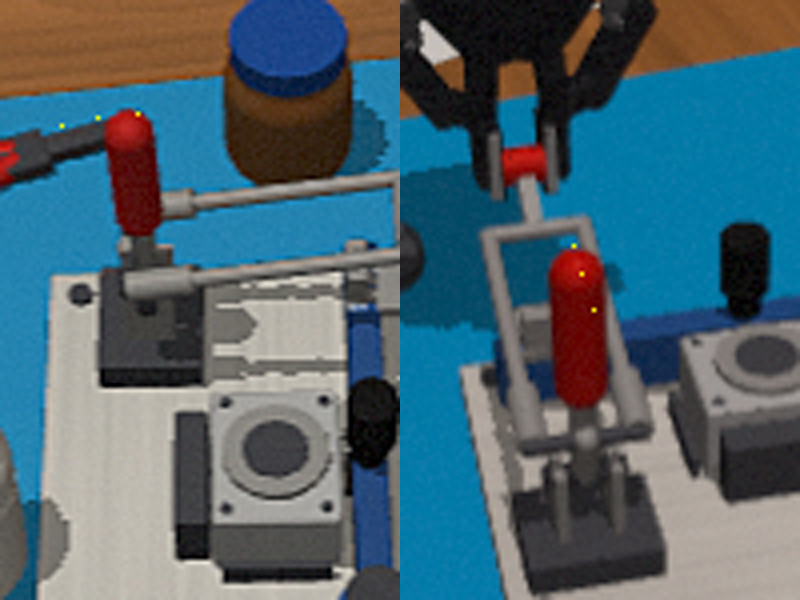

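The lever is now at about 1.48 (tip at scene (292,179)). Next I'll lower the crossbar behind the lip.

Request:
{"fn": "move_arm", "kwargs": {"series": [{"dr":[0,0,0],"delta_pos":[0.001,0,0.004],"claw":0.01},{"dr":[0,0,0],"delta_pos":[0.003,0,0.01],"claw":0.01},{"dr":[0,0,0],"delta_pos":[0.004,0,0.017],"claw":0.01},{"dr":[0,0,0],"delta_pos":[0.005,0,0.024],"claw":0.01},{"dr":[0,0,0],"delta_pos":[0.005,0,0.031],"claw":0.01},{"dr":[0,0,0],"delta_pos":[0.004,0,0.038],"claw":0.01},{"dr":[0,0,0],"delta_pos":[0.004,0,0.045],"claw":0.01},{"dr":[0,0,0],"delta_pos":[0.003,0,0.051],"claw":0.01},{"dr":[0,0,0],"delta_pos":[0.002,0,0.056],"claw":0.01},{"dr":[0,0,0],"delta_pos":[0.002,0,0.056],"claw":0.01}], "squeeze": 40}}

```text
time: 8.43
position: [0.4996, 0.1486, 0.0644]
tcp_rot: [[0.112, 0.994, 0.001], [0.994, -0.112, 0.003], [0.003, 0.001, -1.0]]
contact_force: [0.7, 5.4, 1.2]
opening: 0.21
```

Run:
```python
from fit import *
S=env.get_image("scene"); D=env.get_image("side"); x,y,t,w,e,g=np.load("fit.npy")
print(env.state()["contact_force"],env.state()["opening"])
im=[]
for c,sx,sy in((S,275,150),(D,260,150)):
    a=c["img"][:,:,::-1].copy()
    im.append(cv2.resize(a[sy:sy+150,sx:sx+100],(400,600),interpolation=cv2.INTER_CUBIC))
cv2.imwrite("pics/l3.png",np.hstack(im))
```

```text
[0.23673364 5.13905369 1.20664832] 0.20903935136303056
```

View pics/l3.png

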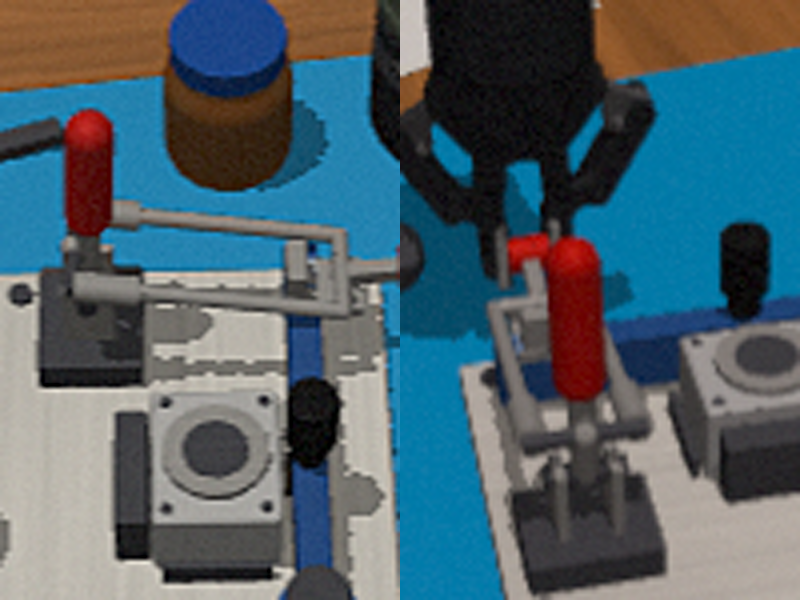

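The crossbar is behind the lip, at about scene (361,217), with the side bars straddling it. I'll lower the last few millimetres, release and rise.

Request:
{"fn": "move_arm", "kwargs": {"series": [{"dr":[0,0,0],"delta_pos":[0,0,0.002],"claw":0.01},{"dr":[0,0,0],"delta_pos":[0,0,0.003],"claw":0.015},{"dr":[0,0,0],"delta_pos":[0,0,0.003],"claw":0.04},{"dr":[0,0,0],"delta_pos":[0,0,0.003],"claw":0.05},{"dr":[0,0,0],"delta_pos":[0,0,0.003],"claw":0.05},{"dr":[0,0,0],"delta_pos":[0,0,0.003],"claw":0.05},{"dr":[0,0,0],"delta_pos":[0,0,-0.03],"claw":0.05},{"dr":[0,0,0],"delta_pos":[0,0,-0.07],"claw":0.05},{"dr":[0,0,0],"delta_pos":[0,0,-0.11],"claw":0.03},{"dr":[0,0,0],"delta_pos":[0,0,-0.12],"claw":0.0},{"dr":[0,0,0],"delta_pos":[0,0,-0.12],"claw":0.0}]}}

```text
time: 9.45
position: [0.5027, 0.1472, 0.1901]
tcp_rot: [[0.112, 0.994, 0.01], [0.994, -0.112, 0.001], [0.002, 0.01, -1.0]]
contact_force: [0.3, 0.4, -0.3]
opening: 0.167
```

Run:
```python
from fit import *
np.set_printoptions(precision=4,suppress=True)
S=env.get_image("scene"); D=env.get_image("side"); x,y,t,w,e,g=np.load("fit.npy")
st=env.state(); p=np.array(st["position"]); print(p,st["contact_force"],"TCP in fixture",R(t).T@(p-[x,y,0]))
im=[]
for c,sx,sy in((S,275,150),(D,260,150)):
    a=c["img"][:,:,::-1].copy()
    im.append(cv2.resize(a[sy:sy+150,sx:sx+100],(400,600),interpolation=cv2.INTER_CUBIC))
cv2.imwrite("pics/l4.png",np.hstack(im))
# pusher path: contact point on grip's +x side at r, finger half width 11
for ww in np.arange(1.5,-.01,-.1):
    h=np.radians(175)-ww; r=.095; n=np.array([np.sin(h),-np.cos(h)])  # +x / up side normal
    c=np.array([r*np.cos(h),.058+r*np.sin(h)])+.011*n
    print(round(ww,2),"surface pt x,z",c)
```

```text
[0.499  0.1468 0.1848] [-0.7124  0.316  -0.4902] TCP in fixture [0.1623 0.0003 0.1848]
1.5 surface pt x,z [0.0126 0.1528]
1.4 surface pt x,z [0.003  0.1536]
1.3 surface pt x,z [-0.0065  0.1534]
1.2 surface pt x,z [-0.016   0.1523]
1.1 surface pt x,z [-0.0253  0.1502]
1.0 surface pt x,z [-0.0344  0.1472]
0.9 surface pt x,z [-0.0432  0.1433]
0.8 surface pt x,z [-0.0515  0.1386]
0.7 surface pt x,z [-0.0593  0.1331]
0.6 surface pt x,z [-0.0665  0.1268]
0.5 surface pt x,z [-0.073   0.1198]
0.4 surface pt x,z [-0.0788  0.1122]
0.3 surface pt x,z [-0.0838  0.1041]
0.2 surface pt x,z [-0.088   0.0955]
0.1 surface pt x,z [-0.0913  0.0865]
-0.0 surface pt x,z [-0.0937  0.0772]
```

View pics/l4.png

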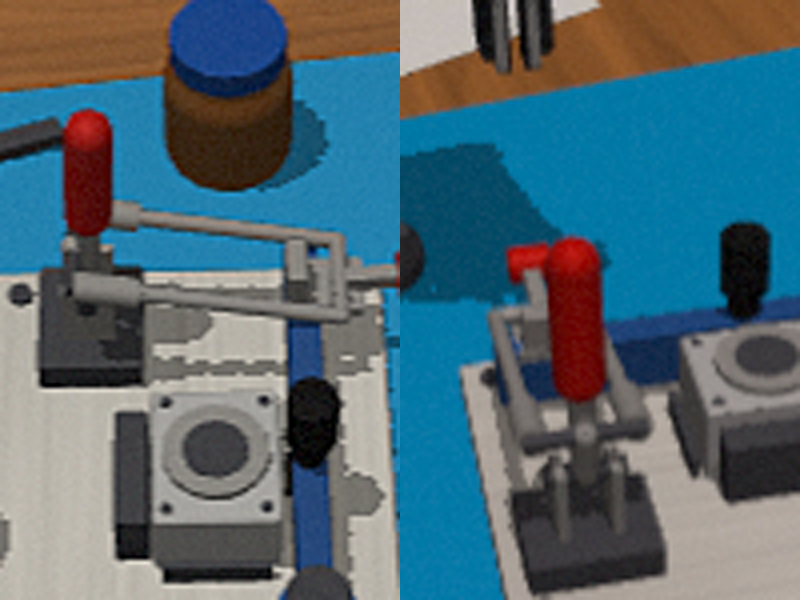

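The loop is released: the crossbar lies on the seat behind the lip and the lever stays up. I'll bring the closed fingers to the lever's +x side.

Request:
{"fn": "move_arm", "kwargs": {"series": [{"dr":[0,0,0],"delta_pos":[-0.03,0,0],"claw":0},{"dr":[0,0,0],"delta_pos":[-0.065,0,0],"claw":0},{"dr":[0,0,0],"delta_pos":[-0.095,0,0.01],"claw":0},{"dr":[0,0,0],"delta_pos":[-0.117,0,0.022],"claw":0},{"dr":[0,0,0],"delta_pos":[-0.117,0,0.022],"claw":0},{"dr":[0,0,0],"delta_pos":[-0.117,0,0.022],"claw":0}]}}

```text
time: 10.05
position: [0.4836, 0.0301, 0.1599]
tcp_rot: [[0.114, 0.993, -0.007], [0.993, -0.114, 0.001], [0.0, -0.007, -1.0]]
contact_force: [-0.1, 0.3, -0.3]
opening: 0.001
```

Run:
```python
from fit import *
np.set_printoptions(precision=4,suppress=True)
x,y,t,w,e,g=np.load("fit.npy")
st=env.state(); p=np.array(st["position"]); f=R(t).T@(p-[x,y,0]); print(f,st["opening"])
for ww in np.arange(1.5,-.01,-.1):
    h=np.radians(175)-ww; r=.095; n=np.array([np.sin(h),-np.cos(h)])
    c=np.array([r*np.cos(h),.058+r*np.sin(h)])+.011*n
    print(round(ww,2),"tool d",round(c[0]+.011-f[0],3),round(-(c[1]+.022-f[2]),3))
```

```text
[0.0447 0.0027 0.1599] 0.0011177869824460364
1.5 tool d -0.021 -0.015
1.4 tool d -0.031 -0.016
1.3 tool d -0.04 -0.015
1.2 tool d -0.05 -0.014
1.1 tool d -0.059 -0.012
1.0 tool d -0.068 -0.009
0.9 tool d -0.077 -0.005
0.8 tool d -0.085 -0.001
0.7 tool d -0.093 0.005
0.6 tool d -0.1 0.011
0.5 tool d -0.107 0.018
0.4 tool d -0.112 0.026
0.3 tool d -0.117 0.034
0.2 tool d -0.122 0.042
0.1 tool d -0.125 0.051
-0.0 tool d -0.127 0.061
```

Request:
{"fn": "move_arm", "kwargs": {"series": [{"dr":[0,0,0],"delta_pos":[-0.015,0.002,-0.003],"claw":0},{"dr":[0,0,0],"delta_pos":[-0.025,0.003,-0.006],"claw":0},{"dr":[0,0,0],"delta_pos":[-0.034,0.003,-0.008],"claw":0},{"dr":[0,0,0],"delta_pos":[-0.043,0.003,-0.009],"claw":0},{"dr":[0,0,0],"delta_pos":[-0.052,0.003,-0.009],"claw":0},{"dr":[0,0,0],"delta_pos":[-0.06,0.003,-0.009],"claw":0},{"dr":[0,0,0],"delta_pos":[-0.068,0.003,-0.008],"claw":0},{"dr":[0,0,0],"delta_pos":[-0.077,0.003,-0.005],"claw":0},{"dr":[0,0,0],"delta_pos":[-0.085,0.003,-0.001],"claw":0},{"dr":[0,0,0],"delta_pos":[-0.093,0.003,0.005],"claw":0},{"dr":[0,0,0],"delta_pos":[-0.1,0.003,0.011],"claw":0},{"dr":[0,0,0],"delta_pos":[-0.1,0.003,0.011],"claw":0}]}}

```text
time: 11.05
position: [0.4778, -0.0708, 0.1514]
tcp_rot: [[0.113, 0.994, -0.001], [0.994, -0.113, -0.001], [-0.001, -0.001, -1.0]]
contact_force: [-0.1, 0.4, 1.1]
opening: 0.004
```

Run:
```python
from fit import *
S=env.get_image("scene"); D=env.get_image("side")
im=[]
for c,sx,sy in((S,255,150),(D,260,150)):
    a=c["img"][:,:,::-1].copy()
    im.append(cv2.resize(a[sy:sy+150,sx:sx+100],(400,600),interpolation=cv2.INTER_CUBIC))
cv2.imwrite("pics/p1.png",np.hstack(im))
```

```text
(no output)
```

View pics/p1.png

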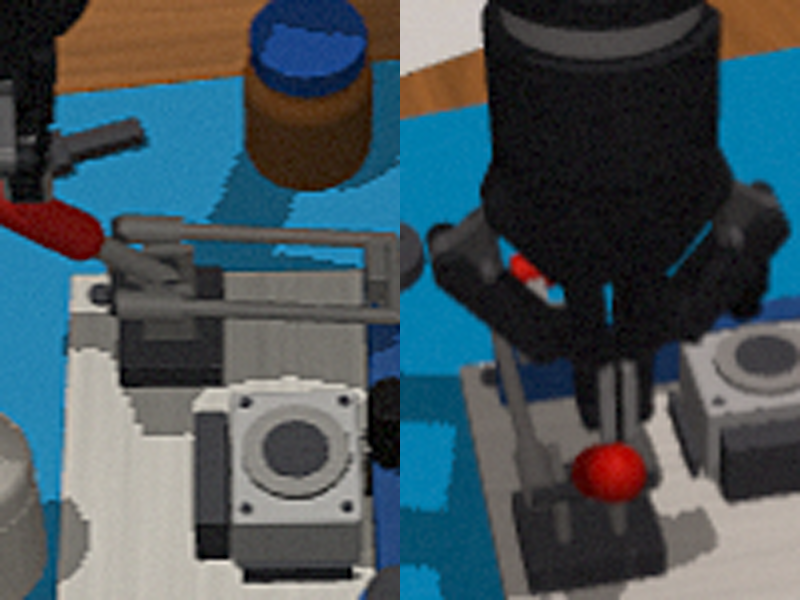

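The lever follows and the crossbar stays hooked at the lip, now at about scene (350,217). I'll press through over-centre.

Request:
{"fn": "move_arm", "kwargs": {"series": [{"dr":[0,0,0],"delta_pos":[-0.007,0,0.007],"claw":0},{"dr":[0,0,0],"delta_pos":[-0.012,0,0.015],"claw":0},{"dr":[0,0,0],"delta_pos":[-0.017,0,0.023],"claw":0},{"dr":[0,0,0],"delta_pos":[-0.021,0,0.031],"claw":0},{"dr":[0,0,0],"delta_pos":[-0.024,0,0.04],"claw":0},{"dr":[0,0,0],"delta_pos":[-0.026,0,0.047],"claw":0},{"dr":[0,0,0],"delta_pos":[-0.026,0,0.051],"claw":0},{"dr":[0,0,0],"delta_pos":[-0.026,0,0.053],"claw":0},{"dr":[0,0,0],"delta_pos":[-0.026,0,0.053],"claw":0}]}}

```text
time: 11.9
position: [0.4745, -0.0946, 0.0988]
tcp_rot: [[0.111, 0.994, -0.002], [0.994, -0.111, 0.0], [0.0, -0.002, -1.0]]
contact_force: [-0.6, -0.4, 1.4]
opening: 0.001
```

Request:
{"fn": "move_arm", "kwargs": {"series": [{"dr":[0,0,0],"delta_pos":[0,0,0.002],"claw":0},{"dr":[0,0,0],"delta_pos":[0,0,0.004],"claw":0},{"dr":[0,0,0],"delta_pos":[0,0,0.006],"claw":0},{"dr":[0,0,0],"delta_pos":[0,0,0.006],"claw":0}]}}

```text
time: 12.23
position: [0.4752, -0.0947, 0.0977]
tcp_rot: [[0.11, 0.994, -0.002], [0.994, -0.11, -0.0], [-0.0, -0.002, -1.0]]
contact_force: [-13.5, 3.6, 33.7]
opening: 0.001
```

A firm stop (34 N up) at the predicted height shows the lever is fully down. I'll retreat and check.

Request:
{"fn": "move_arm", "kwargs": {"series": [{"dr":[0,0,0],"delta_pos":[0,0,-0.01],"claw":0},{"dr":[0,0,0],"delta_pos":[0,0,-0.04],"claw":0},{"dr":[0,0,0],"delta_pos":[0,0,-0.08],"claw":0},{"dr":[0,0,0],"delta_pos":[0,0,-0.12],"claw":0},{"dr":[0,0,0],"delta_pos":[0,0.03,-0.16],"claw":0},{"dr":[0,0,0],"delta_pos":[0,0.07,-0.2],"claw":0},{"dr":[0,0,0],"delta_pos":[0,0.11,-0.22],"claw":0},{"dr":[0,0,0],"delta_pos":[0,0.11,-0.22],"claw":0},{"dr":[0,0,0],"delta_pos":[0,0.11,-0.22],"claw":0}]}}

```text
time: 12.98
position: [0.5897, -0.1078, 0.3174]
tcp_rot: [[0.11, 0.994, 0.01], [0.994, -0.11, -0.003], [-0.001, 0.01, -1.0]]
contact_force: [-0.7, -0.3, 0.4]
opening: 0.002
```

Run:
```python
from fit import *
S=env.get_image("scene"); D=env.get_image("side"); x,y,t,w,e,g=np.load("fit.npy")
print(env.state()["contact_force"],env.state()["time"])
im=[]
for c,sx,sy in((S,230,150),(D,240,170)):
    a=c["img"][:,:,::-1].copy()
    for P in (grip(0,.115),(.106,0,.056),gate(0,.08,.097)):
        q=proj(c,W(P,x,y,t)); cv2.circle(a,tuple(int(v) for v in q),0,(0,255,255),-1)
    im.append(cv2.resize(a[sy:sy+150,sx:sx+133],(400,450),interpolation=cv2.INTER_CUBIC))
cv2.imwrite("pics/end.png",np.hstack(im))
```

```text
[-0.0694746  -0.20503656 -0.18568645] 13.0833
```

View pics/end.png

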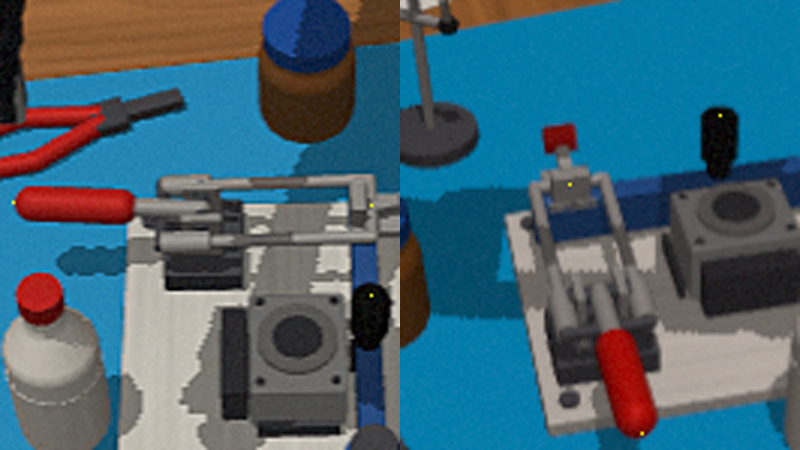

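The lever tip, the crossbar behind the lip and the knob all sit on their predicted clamped positions: scene (235,218), (354,218) and (354,248). The bystanders in view look untouched and the robot is clear, so I'll hand in.

```bash
python3 -c "
from cell import env
print(env.close_job())"
```

```text
the job is handed in; nothing more can be done
None
```

The housing is clamped and the job is handed in at about 13 s of the 64 s allowed; the hand-in gives no verdict.

- **Gate:** I pushed it shut by its knob until it stopped with about 9 N.
- **Loop:** I pinched the finger barrel, pulled it to raise the lever to about 1.48 rad, laid the crossbar on the seat behind the keeper's lip and let go.
- **Lever:** I pressed it down over centre with closed fingers until it hit a firm stop (about 34 N from the fingertips) at the height expected for fully down.

**Last checks:** the final pictures show the lever tip, crossbar and gate knob on their predicted clamped positions. The housing is in its nest, and the stand, white bottle, jar and pliers look undisturbed. The gripper is clear of everything, with no contact force.

**What went wrong or disagreed:**
- On the first lowering the barrel slid about 9 mm in the jaws and the lever rose only to about 1.19 rad. I fixed this with a firmer grip and a straight pull before hooking.
- The network's points for the barrel were about 15 to 20 pixels off, so I used my own fit instead.

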